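# Clear the weighing bench

### The job

The weighing is done, so clear the bench: stand both amber sample jars upright in the blue basket, put the used white beaker (standing upright) and the metal scoop (lying flat on the bottom) in the steel wash-up tray, and stand the check weight in the recess of its open case. Set the jars, the beaker and the weight down gently, without dropping them, and do not knock the balance or the wash bottle.

Things in the scene. Friction and masses are not known exactly. Their poses are not given: they have to be found in the camera images.
- jar_a_mid (a point): Amber glass sample jar with a black screw lid, one of two alike, standing upright: 56 mm across, 80 mm high (glass to 60 mm, lid of 55 mm across above). The point is its centre, 40 mm above its underside; z along its axis. 0.18 to 0.35 kg. It belongs in the basket.
- jar_b_mid (a point): Amber glass sample jar with a black screw lid, one of two alike, standing upright: 56 mm across, 80 mm high (glass to 60 mm, lid of 55 mm across above). The point is its centre, 40 mm above its underside; z along its axis. 0.18 to 0.35 kg. It belongs in the basket.
- beaker_mid (a point): White plastic beaker, open at the top, standing upright: 50 mm across outside, 70 mm high, wall 3 mm. The point is its centre, 35 mm above its underside; z along its axis. About 0.06 kg. It belongs in the wash-up tray.
- scoop_mid (a point): Stainless measuring scoop lying flat, 140 mm long: round bowl 36 mm across, 14 mm high, its centre 52 mm along +x; straight flat handle along x, 10 mm wide, 5 mm thick, from x = 34 to -70 mm, sloping from the bowl rim to the bench. The point is on the handle at mid-length, 7 mm above the underside, near the balance point: grip there, across (along y). 0.05 kg. Belongs in the tray.
- weight_mid (a point): Stainless 500 g check weight standing upright: a cylinder 38 mm across and 46 mm high, above it a neck and a knob 27 mm across, 66 mm high in all. The point is its centre, 33 mm above its underside; z along its axis. It belongs in the recess of the weight case.
- basket: Blue slatted plastic basket, fixed to the bench, open at the top: 145 mm along its x, 210 mm along its y, 70 mm high, walls 4 to 6 mm, floor 4 mm thick. The origin is the centre of its underside on the bench. The two jars fit side by side along y, for instance 48 mm either side of the middle.
- tray: Shallow stainless wash-up tray, fixed to the bench, open at the top: 150 mm along its x, 240 mm along its y, 22 mm high, walls and floor 3 mm. The origin is the centre of its underside on the bench. The scoop fits along y at one long side (for instance at x = -38 mm) and the beaker beside it (for instance at x = 34 mm).
- case_recess (a point): Weight case, fixed, a black box opened flat like a book: one half, 90 x 84 mm and 24 mm high, has grey lining with a square recess 56 mm wide and 10 mm deep for the weight; the other half, the empty lid (18 mm high), lies beside it at +y. The point is the centre of the recess floor, 14 mm above the bench; axes along the box sides, z up.
- balance: Beige laboratory balance with a round steel pan, fixed at one side of the bench: 310 mm along its x, 205 mm along its y, 87 mm high. The origin is the centre of its underside. Not to be knocked.
- wash_bottle_mid (a point): White plastic wash bottle with a bent spout, standing at the other side of the bench: 68 mm across, 170 mm high, 210 mm with the spout. The point is on its axis, 80 mm above the bench. Not to be knocked.

How it is judged:
By the outcome, as a careful person would: the job done as asked, in the order asked, and still so for the second after the job is handed in, with the robot touching nothing.
It also fails if it takes over 128 s, if anything falls off the work surface, if the arm or the gripper's body presses on something with over 40 N, if the wrist force passes 120 N, or if a joint passes its speed limit or range.

### The arm

A 6-joint arm with a two-finger parallel gripper is mounted at the origin on the work surface. World frame = base frame: x ahead of the robot, y to its left, z up, the work surface at z = 0. Lengths are in m, angles in rad, forces in N, time in s.
With the tool pointing down it reaches from about 0.25 to 0.775 m from the base axis. Payload 4 kg.
Tool frame: the origin (TCP) lies midway between the tips of the shut fingers; the grasp point (between the pads) lies 19 mm behind it (robot.grasp_offset is the distance from the TCP to the grasp point, in m); z points along the fingers, y is the direction in which the jaws open and shut (so a half turn about z gives the same grasp; the last joint's range is limited). The gripper opens to 94 mm and grips with 3 to 60 N. Pads are 16 mm wide; open, the fingers measure 119 mm over their backs; the gripper's body (75 mm by 177 mm) begins 78 mm behind the grasp point.
Start: joints at [1.2, 0.087, 1.371, -0, 1.684, -0.103], TCP at [0.146, 0.53, 0.179] pointing down, gripper open.
Joint ranges: [-3.1, 3.1], [-0.76, 2.03], [0.27, 2.55], [-1.08, 4.22], [0.17, 2.65], [-2.57, 2.57]. Speed limits (rad/s): [2.79, 2.79, 3.14, 3.14, 3.14, 3.14].

### API

Orientations are given as [roll, pitch, yaw] about the fixed x, y, z axes, in that order (R = Rz(yaw) Ry(pitch) Rx(roll)).
In Python, from bench import status, viewer, order, robot gives the robot as it stands. The module is installed in compiled form; this text tells all that it offers.
- The arm moves only by the tool move_arm, never from a script. Its argument "targets" is a list of rows, each a list of 3 entries, a list of its own where there are three numbers: the shift along the tool's x, y, z in mm, then the turn, a rotation vector about the tool's x, y, z in degrees, then the opening, from -1 (shut) to 1 (fully open). A call has 1 to 20 rows; each row is the pose to reach, as a shift and turn from the pose commanded when the call began, along the tool's axes at that moment; what a row does not reach only later rows make up. A row lasts 1/8 s, in which the tool goes at most 62.5 mm and 10.7 degrees, less where a joint would pass 70% of its speed; a pose out of reach is approached as far as the arm can. A call with a gripper value outside its range is refused whole. The fingers move at their own pace and stop on an object; the grip force is fixed at half the most. Time passes only in rows, so rows that repeat a pose let the fingers close. It gives the time, the measured TCP pose, the force and the opening at its end, in the units of the state.
- status.get_obs(): the state, without advancing time (a new reading comes with each control period).
- viewer.snapshot(name): name is "scene" or "top"; returns the picture (420x560x3 uint8, red, green, blue); there is no depth.
- viewer.camera_model(name): a dict with "K" (3x3 intrinsics, pixels), "xyz" and "attitude" of the camera in the world. Camera axes: x right, y up, looking along -z (the intrinsics and any distortion apply to the point x, -y, -z); pixel columns grow to the right and rows downward; lengths in m; the calibration is good to about 2 mm. A picture is of the moment at which its call begins. camera_model takes no time and is no camera call.
- order.close_job(): hands the job in, once; it reports no verdict.
The state is a dict: "time": time; "joint_positions": joint angles; "qvel": joint speeds; "joint_torque": joint torques, N m; "tool_pos": TCP position; "ee_rot": TCP orientation; "wrist_force": force on the tool from outside, world axes, zero at the start; "wrist_torque": the same for the moment, N m; "width": finger opening in m.
Only numpy, scipy, OpenCV 4.12 (cv2) and the standard library are available. Lean on these libraries where they do the work, as an engineer would, in place of code of your own. Each camera call takes 0.05 s, during which the arm holds its last target. There are 200 camera calls.

## Working session

There is one attempt and no reset: what is moved stays moved. The work goes in short steps, Python scripts to look and compute and a tool call to move; the robot and the scene stay as the last step left them, time stands still between calls to the robot, and variables do not carry over. Pictures are saved under pics/ and viewed, about 12 in all and at most 16, crops included, and the job is handed in when it is done.

Besides the shell and the picture viewer there is one more tool, called after "Emit:" by a JSON object that holds its "name" and its "arguments". move_arm: Moves the arm, as the interface text tells. Its arguments: {"type":"object","properties":{"targets":{"type":"array"}},"required":["targets"]}

```bash
mkdir -p pics
cat > h.py <<'E'
import numpy as np,cv2
from bench import status,viewer,order,robot
def snap(n,f):
    im=viewer.snapshot(n); cv2.imwrite('pics/'+f+'.png',im[:,:,::-1]); return im
E
python3 - <<'E'
from h import *
print(status.get_obs())
for n in ("scene","top"):
    snap(n,n+'0'); print(n,viewer.camera_model(n))
print(robot.grasp_offset)
E
```

```text
{'time': 0.0, 'joint_positions': array([ 1.19991791e+00,  8.79242691e-02,  1.37224719e+00, -5.16062954e-06,
        1.68361121e+00, -1.03085006e-01]), 'qvel': array([-0.00049924,  0.00057312, -0.00098011, -0.00071629,  0.00013776,
       -0.00056242]), 'joint_torque': array([-1.27319538e-03, -3.40195084e+01, -3.02419889e+01,  7.15941866e-02,
        3.30932031e-02, -1.92719817e-04]), 'tool_pos': array([0.14530679, 0.52982117, 0.17742464]), 'ee_rot': array([-3.13941374e+00, -2.20255355e-04,  2.87379843e+00]), 'wrist_force': array([ 1.18354669, -0.45230484,  0.66505742]), 'wrist_torque': array([-0.04505239, -0.00296853, -0.01554719]), 'width': 0.09385457904517533}
scene {'K': array([[463.82175661,   0.        , 278.66653269],
       [  0.        , 463.82175661, 210.52670995],
       [  0.        ,   0.        ,   1.        ]]), 'xyz': array([ 1.64397046, -0.45206397,  0.98666457]), 'attitude': array([0.93020595, 0.02109631, 1.16763832])}
top {'K': array([[473.65181606,   0.        , 279.74160194],
       [  0.        , 473.65181606, 211.09198487],
       [  0.        ,   0.        ,   1.        ]]), 'xyz': array([0.2947418 , 0.00291038, 1.7207695 ]), 'attitude': array([ 0.12039834,  0.01957733, -1.59154333])}
0.0188
```

View pics/scene0.png

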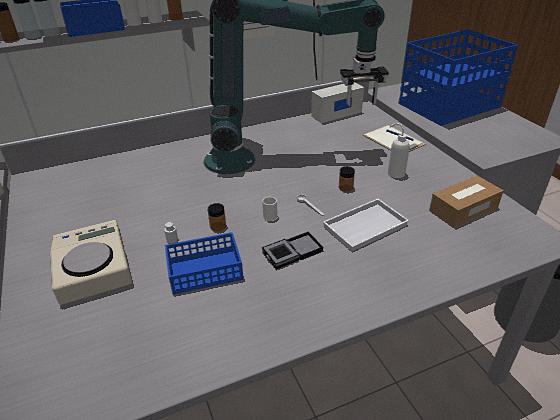

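View pics/top0.png

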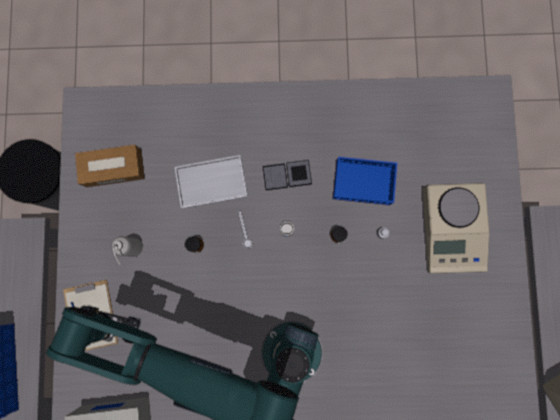

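The top view shows everything unobstructed: tray (211,181), case (287,175), basket (365,180), jars (339,234) and (194,244), scoop (245,230), beaker (287,229), weight (383,232). I'll enlarge it before masking.

```bash
cat >> h.py <<'E'
from scipy.spatial.transform import Rotation as R
CM={n:viewer.camera_model(n) for n in("scene","top")}
def ray(n,u,v):
    c=CM[n]; K=c['K']; d=np.array([(u-K[0,2])/K[0,0],-(v-K[1,2])/K[1,1],-1.]); return c['xyz'],R.from_euler('xyz',c['attitude']).apply(d)
def cast(n,u,v,z):
    o,d=ray(n,u,v); return (o+d*(z-o[2])/d[2])
def proj(n,p):
    c=CM[n]; q=R.from_euler('xyz',c['attitude']).inv().apply(np.array(p)-c['xyz']); K=c['K']
    return np.array([K[0,2]+K[0,0]*q[0]/-q[2],K[1,2]+K[1,1]*q[1]/q[2]])
E
python3 - <<'E'
from h import *
t=cv2.imread('pics/top0.png');s=cv2.imread('pics/scene0.png')
a=cv2.resize(t[145:265,165:435],None,fx=2.9,fy=2.9,interpolation=cv2.INTER_CUBIC)
b=cv2.resize(s[160:300,140:420],None,fx=2.8,fy=2.8,interpolation=cv2.INTER_CUBIC)[:, :783]
cv2.imwrite('pics/ta.png',a);cv2.imwrite('pics/sb.png',b)
for n,u,v,z in [('basket',365,180,.07),('tray',211,181,.022),('recess',299,173,.024),('jarR',339,234,.08),('jarL',194,244,.08),('beaker',287,229,.07),('wt',383,232,.066),('bowl',248,243,.014),('tip',241,213,0),('bottle',123,245,.17)]:
    p=cast('top',u,v,z);print(n,p.round(3),np.hypot(*p[:2]).round(3),proj('scene',p).round(0))
E
```

```text
basket [ 0.599 -0.272  0.07 ] 0.657 [203. 252.]
tray [0.617 0.281 0.022] 0.678 [365. 220.]
recess [ 0.639 -0.041  0.024] 0.64 [280. 250.]
jarR [ 0.409 -0.173  0.08 ] 0.444 [216. 206.]
jarL [0.386 0.331 0.08 ] 0.508 [345. 169.]
beaker [0.432 0.007 0.07 ] 0.432 [269. 199.]
wt [ 0.414 -0.327  0.066] 0.528 [171. 222.]
bowl [0.389 0.149 0.014] 0.416 [301. 196.]
tip [0.5   0.174 0.   ] 0.529 [321. 214.]
bottle [0.383 0.548 0.17 ] 0.668 [397. 135.]
```

View pics/ta.png

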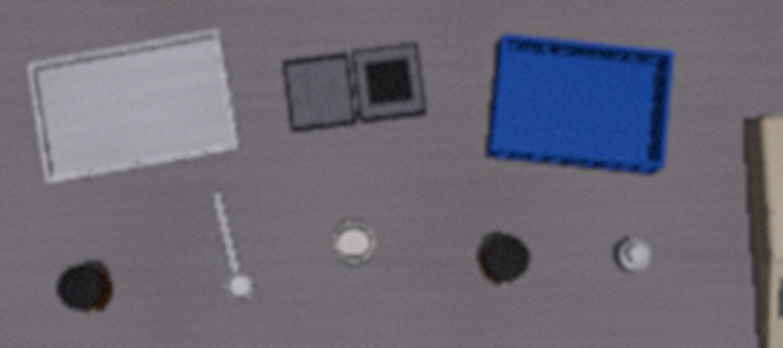

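View pics/sb.png

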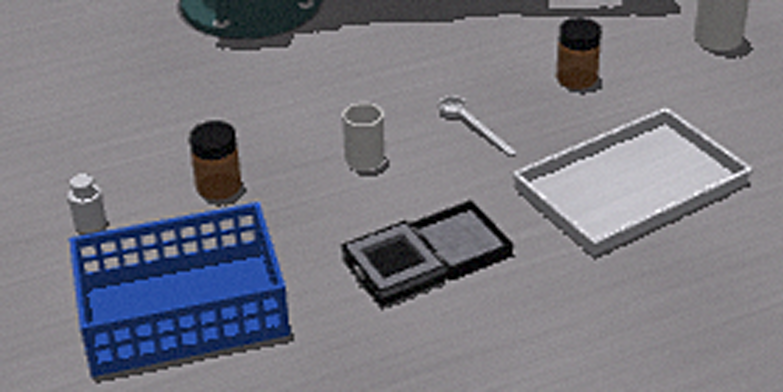

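The crops confirm the layout and both views agree. Basket and recess are clear. The scoop handle tip is at crop (217,195) with the bowl at (239,286). Next, sub-pixel masks.

Run:
```python
from h import *
t=cv2.imread('pics/top0.png'); hsv=cv2.cvtColor(t,cv2.COLOR_BGR2HSV)
def big(m,box):
    x0,y0,x1,y1=box; z=np.zeros_like(m); z[y0:y1,x0:x1]=m[y0:y1,x0:x1]
    c=max(cv2.findContours(z,cv2.RETR_EXTERNAL,cv2.CHAIN_APPROX_NONE)[0],key=cv2.contourArea); return c
g=t.max(2)
U=lambda b:(b*255).astype('uint8')
def rect(name,m,box,h):
    c=big(m,box); B=cv2.boxPoints(cv2.minAreaRect(c))
    P0=np.array([cast('top',*q,0)[:2] for q in B]);P1=np.array([cast('top',*q,h)[:2] for q in B])
    cam=CM['top']['xyz'][:2]; d=np.hypot(*(P0-cam).T); i,j=d.argmin(),d.argmax()
    cen=(P0[i]+P1[j])/2
    e=P1[1]-P1[0],P1[2]-P1[1]
    print(name,'cen',cen.round(4),'mean rim',P1.mean(0).round(4),[(round(np.hypot(*k),4),round(np.degrees(np.arctan2(k[1],k[0]))%180,1)) for k in e])
blue=U((hsv[...,0]>100)&(hsv[...,0]<130)&(hsv[...,1]>140))
rect('basket',blue,(325,150,405,210),.07)
lum=cv2.cvtColor(t,cv2.COLOR_BGR2GRAY)
print('bench',np.median(lum[140:260,170:430]))
rect('tray',cv2.morphologyEx(U(lum>135),cv2.MORPH_CLOSE,np.ones((3,3))),(168,145,252,212),.022)
rect('case',cv2.morphologyEx(U(lum<85),cv2.MORPH_CLOSE,np.ones((5,5))),(258,155,316,195),.021)
rect('recess',U(lum<60),(291,165,308,181),.024)
for n,b in(('jarR',(325,220,352,248)),('jarL',(182,232,206,256))):
    c=big(U(g<60),b); (u,v),r=cv2.minEnclosingCircle(c); M=cv2.moments(c);u2,v2=M['m10']/M['m00'],M['m01']/M['m00']
    print(n,cast('top',u,v,.08).round(4),cast('top',u2,v2,.08).round(4),2*r/473*1.64)
for n,b,z,th in(('beaker',(275,217,300,242),.07,125),('wt',(374,222,394,244),.066,125),('bowl',(243,237,254,250),.014,125)):
    c=big(U(lum>th),b); (u,v),r=cv2.minEnclosingCircle(c); M=cv2.moments(c);u2,v2=M['m10']/M['m00'],M['m01']/M['m00']
    print(n,(u,v),cast('top',u,v,z).round(4),cast('top',u2,v2,z).round(4),2*r/473*1.65)
m=U(lum>118); m2=np.zeros_like(m); m2[209:252,236:256]=m[209:252,236:256]
ys,xs=np.where(m2[:236]>0); print('handle',ys.min(),np.polyfit(ys,xs,1))
l=np.polyfit(ys,xs,1)
for y in (ys.min(),225,236): print(y,cast('top',np.polyval(l,y),y,.007).round(4))
```

```text
basket cen [ 0.602  -0.2753] mean rim [ 0.5971 -0.2714] [(np.float64(0.1523), np.float64(172.3)), (np.float64(0.2143), np.float64(82.5))]
bench 108.0
tray cen [0.6191 0.2856] mean rim [0.6175 0.2839] [(np.float64(0.2496), np.float64(99.1)), (np.float64(0.1574), np.float64(9.5))]
case cen [0.6352 0.0045] mean rim [0.6335 0.0043] [(np.float64(0.1744), np.float64(96.1)), (np.float64(0.0954), np.float64(5.7))]
recess cen [ 0.6428 -0.0403] mean rim [ 0.6406 -0.0401] [(np.float64(0.0543), np.float64(95.8)), (np.float64(0.0533), np.float64(5.4))]
jarR [ 0.4126 -0.1692  0.08  ] [ 0.4114 -0.1688  0.08  ] 0.059276825499585004
jarL [0.3882 0.3316 0.08  ] [0.3875 0.3312 0.08  ] 0.0642547396121519
beaker (286.8571472167969, 228.0) [0.435  0.0074 0.07  ] [0.4339 0.0078 0.07  ] 0.049834555248881494
wt (384.08209228515625, 232.4253692626953) [ 0.4123 -0.331   0.066 ] [ 0.4102 -0.3329  0.066 ] 0.03785648345947265
bowl (247.5, 241.5) [0.3941 0.1506 0.014 ] [0.3897 0.1511 0.014 ] 0.03591568858124489
handle 211 [  0.25629634 185.00310597]
211 [0.5065 0.1806 0.007 ]
225 [0.4549 0.1681 0.007 ]
236 [0.4147 0.1583 0.007 ]
```

```bash
cat >> h.py <<'E'
def go(x,y,zg,jaw=None,o=None):
    """shift (mm, tool axes) and turn (deg about tool z) bringing grasp point to x,y,zg and jaw axis to angle jaw (deg, mod 180)"""
    o=o or status.get_obs(); Rt=R.from_euler('xyz',o['ee_rot']); yaw=np.degrees(o['ee_rot'][2])
    # keep tool vertical: grasp point is straight above TCP
    d=np.array([x,y,zg-robot.grasp_offset])-o['tool_pos']; s=Rt.inv().apply(d)*1000
    tz=0 if jaw is None else -(((jaw+90-yaw)+90)%180-90)
    q=o['joint_positions']; 
    print('shift',s.round(1).tolist(),'turn z',round(tz,1),'q6 now',round(np.degrees(q[5]),1),'est q6 end',round(np.degrees(np.arctan2(y,x))+90-(yaw-tz),1),'rows>=',round(max(np.linalg.norm(d)/.0625,abs(tz)/10.7),1))
def tri(pt,ps):
    o1,d1=ray('top',*pt);o2,d2=ray('scene',*ps)
    A=np.c_[d1,-d2]; k=np.linalg.lstsq(A,o2-o1,rcond=None)[0]; a,b=o1+k[0]*d1,o2+k[1]*d2
    return (a+b)/2,np.linalg.norm(a-b)
E
python3 - <<'E'
from h import *
s=cv2.imread('pics/scene0.png'); lum=cv2.cvtColor(s,cv2.COLOR_BGR2GRAY)
for n,(x0,y0,x1,y1),th,p in (('jarR lid',(200,195,232,216),45,(.412,-.170,.07)),('jarL lid',(335,160,360,179),45,(.389,.332,.07))):
    m=lum[y0:y1,x0:x1]<th; ys,xs=np.where(m); print(n,xs.mean()+x0,ys.mean()+y0,xs.min()+x0,xs.max()+x0,proj('scene',p).round(1))
for n,(x0,y0,x1,y1),th,p in (('beaker',(255,190,285,225),135,(.4345,.0076,.035)),('wt',(158,218,184,245),135,(.411,-.332,.033))):
    m=lum[y0:y1,x0:x1]>th; ys,xs=np.where(m); print(n,xs.mean()+x0,ys.mean()+y0,xs.min()+x0,xs.max()+x0,proj('scene',p).round(1))
# recess dark square centroid in scene
x0,y0,x1,y1=264,240,298,264; m=lum[y0:y1,x0:x1]<50; ys,xs=np.where(m);print('recess',xs.mean()+x0,ys.mean()+y0,proj('scene',(.6417,-.0402,.018)).round(1))
go(.412,-.170,.20,-7.7)
go(.388,.333,.20,9.3)
E
```

```text
jarR lid 215.82954545454547 209.625 208 224 [217.4 209.1]
jarL lid 346.6137931034483 172.1448275862069 340 354 [345.7 171.9]
beaker 269.4532924961715 205.67993874425727 255 284 [269.5 207.9]
wt 169.85286783042395 228.66084788029926 158 183 [171.  230.3]
recess 281.0644171779141 253.36503067484662 [280.6 251.9]
shift [-442.4, -604.4, -2.6] turn z 82.4 q6 now -5.9 est q6 end -14.7 rows>= 12.0
shift [-286.1, -125.7, -3.5] turn z 65.4 q6 now -5.9 est q6 end 31.3 rows>= 6.1
```

Run:
```python
from h import *
go(.24,.34,.20,-7.7)
go(.388,.333,.20,-7.7)
```

```text
shift [-141.5, -158.1, -3.4] turn z 82.4 q6 now -5.9 est q6 end 62.5 rows>= 7.7
shift [-286.1, -125.7, -3.5] turn z 82.4 q6 now -5.9 est q6 end 48.3 rows>= 7.7
```

Emit:
{"name": "move_arm", "arguments": {"targets": [[[-70, -80, -2], [0, 0, 10], 1], [[-141, -158, -3], [0, 0, 20], 1], [[-141, -158, -3], [0, 0, 30], 1], [[-141, -158, -3], [0, 0, 40], 1], [[-190, -147, -3], [0, 0, 50], 1], [[-240, -136, -3], [0, 0, 60], 1], [[-286, -126, -3], [0, 0, 70], 1], [[-286, -126, -3], [0, 0, 80], 1], [[-286, -126, -3], [0, 0, 82.4], 1], [[-286, -126, -3], [0, 0, 82.4], 1], [[-286, -126, -3], [0, 0, 82.4], 1]]}}

```text
time: 1.48
tool_pos: [0.3878, 0.3332, 0.1813]
ee_rot: [-3.141, 0.0, 1.436]
wrist_force: [0.3, -0.3, 0.8]
width: 0.094
```

Run:
```python
from h import *
go(.388,.333,.042,-7.7)
s=snap('scene','s1');t=snap('top','t1')
cv2.imwrite('pics/s1c.png',np.hstack([cv2.resize(s[80:240,240:440],None,fx=2,fy=2)[:,:,::-1],cv2.resize(t[140:300,120:320],None,fx=2,fy=2)[:,:,::-1]]))
```

```text
shift [-0.1, 0.3, 158.1] turn z 0.0 q6 now 42.0 est q6 end 48.3 rows>= 2.5
```

View pics/s1c.png

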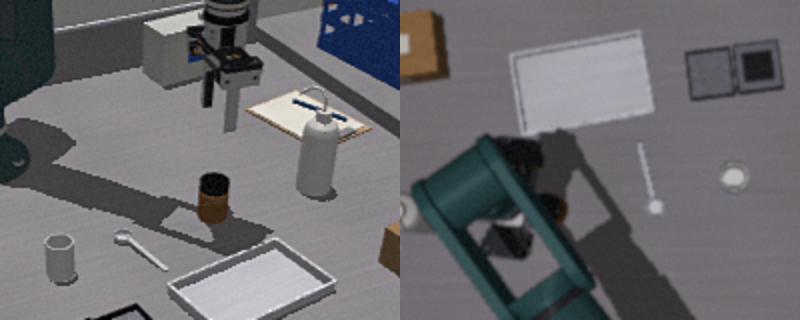

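The scene crop shows the fingers above the left jar (214,195), jaws running along world x, with the bottle clear. Descending.

Emit:
{"name": "move_arm", "arguments": {"targets": [[[0, 0, 40], [0, 0, 0], 1], [[0, 0, 80], [0, 0, 0], 1], [[0, 0, 110], [0, 0, 0], 1], [[0, 0, 135], [0, 0, 0], 1], [[0, 0, 150], [0, 0, 0], 1], [[0, 0, 158], [0, 0, 0], 1], [[0, 0, 158], [0, 0, 0], 1], [[0, 0, 158], [0, 0, 0], 0.6], [[0, 0, 158], [0, 0, 0], 0.4], [[0, 0, 158], [0, 0, 0], 0.2], [[0, 0, 158], [0, 0, 0], 0], [[0, 0, 158], [0, 0, 0], -0.2], [[0, 0, 158], [0, 0, 0], -0.4], [[0, 0, 158], [0, 0, 0], -0.4], [[0, 0, 158], [0, 0, 0], -0.4]]}}

```text
time: 3.45
tool_pos: [0.3878, 0.3334, 0.0237]
ee_rot: [-3.141, -0.0, 1.436]
wrist_force: [-3.7, 0.3, 3.3]
width: 0.0549
```

Run:
```python
from h import *
a=np.radians(82.5); e=np.array([np.cos(a),np.sin(a)])
print('near +y slot',np.array([.600,-.2735])+.048*e,np.array([.600,-.2735])-.048*e)
p=np.array([.600,-.2735])+.048*e
go(.388,.333,.165,-7.7)
go(*p,.165,-7.7)
```

```text
near +y slot [ 0.60626526 -0.22591065] [ 0.59373474 -0.32108935]
shift [-0.3, 0.2, -122.5] turn z -0.0 q6 now 42.0 est q6 end 48.3 rows>= 2.0
shift [-524.8, 291.8, -122.7] turn z -0.0 q6 now 42.0 est q6 end -12.7 rows>= 9.8
```

Emit:
{"name": "move_arm", "arguments": {"targets": [[[0, 0, -40], [0, 0, 0], -1], [[0, 0, -90], [0, 0, 0], -1], [[-20, 10, -122], [0, 0, 0], -1], [[-60, 33, -122], [0, 0, 0], -1], [[-110, 61, -122], [0, 0, 0], -1], [[-160, 89, -122], [0, 0, 0], -1], [[-210, 117, -122], [0, 0, 0], -1], [[-260, 145, -122], [0, 0, 0], -1], [[-310, 172, -122], [0, 0, 0], -1], [[-360, 200, -122], [0, 0, 0], -1], [[-410, 228, -122], [0, 0, 0], -1], [[-460, 256, -122], [0, 0, 0], -1], [[-500, 278, -122], [0, 0, 0], -1], [[-525, 292, -122], [0, 0, 0], -1], [[-525, 292, -122], [0, 0, 0], -1], [[-525, 292, -122], [0, 0, 0], -1], [[-525, 292, -122], [0, 0, 0], -1]]}}

```text
time: 5.58
tool_pos: [0.6064, -0.2254, 0.1454]
ee_rot: [-3.141, 0.0, 1.437]
wrist_force: [-0.2, 0.1, -3.2]
width: 0.0547
```

Run:
```python
from h import *
go(.6063,-.2259,.048,-7.7)
s=snap('scene','s2');t=snap('top','t2')
print(status.get_obs()['width'])
cv2.imwrite('pics/s2c.png',np.hstack([cv2.resize(s[150:310,140:340],None,fx=2,fy=2)[:,:,::-1],cv2.resize(t[110:270,240:440],None,fx=2,fy=2)[:,:,::-1]]))
```

```text
shift [-0.5, -0.0, 116.2] turn z 0.0 q6 now -17.7 est q6 end -12.7 rows>= 1.9
0.05452891051762879
```

View pics/s2c.png

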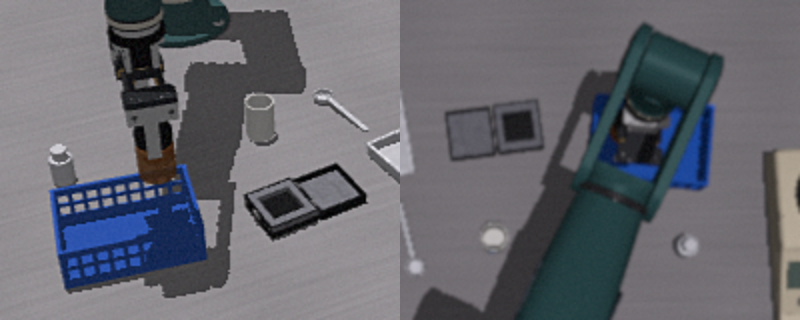

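The jar hangs over the right half of the basket, held upright. I'll lower it in stages.

Emit:
{"name": "move_arm", "arguments": {"targets": [[[0, 0, 30], [0, 0, 0], -1], [[0, 0, 60], [0, 0, 0], -1], [[0, 0, 85], [0, 0, 0], -1], [[0, 0, 103], [0, 0, 0], -1], [[0, 0, 110], [0, 0, 0], -1], [[0, 0, 113], [0, 0, 0], -1], [[0, 0, 115], [0, 0, 0], -1], [[0, 0, 116], [0, 0, 0], -1], [[0, 0, 116], [0, 0, 0], -1]]}}

```text
time: 6.8
tool_pos: [0.6069, -0.2265, 0.0301]
ee_rot: [3.141, 0.0, 1.436]
wrist_force: [0.3, 0.0, -3.5]
width: 0.0547
```

Emit:
{"name": "move_arm", "arguments": {"targets": [[[0, 0, 0.7], [0, 0, 0], -1], [[0, 0, 1.4], [0, 0, 0], -1], [[0, 0, 2], [0, 0, 0], -1], [[0, 0, 2.4], [0, 0, 0], -1], [[0, 0, 2.4], [0, 0, 0], -1]]}}

```text
time: 7.42
tool_pos: [0.6066, -0.2263, 0.0277]
ee_rot: [3.141, 0.0, 1.436]
wrist_force: [-1.7, -0.3, 0.7]
width: 0.0542
```

Touchdown confirmed by the force. Releasing and rising.

Emit:
{"name": "move_arm", "arguments": {"targets": [[[0, 0, 0], [0, 0, 0], 0.2], [[0, 0, 0], [0, 0, 0], 0.3], [[0, 0, 0], [0, 0, 0], 0.4], [[0, 0, 0], [0, 0, 0], 0.5], [[0, 0, 0], [0, 0, 0], 0.5], [[0, 0, -15], [0, 0, 0], 0.5], [[0, 0, -50], [0, 0, 0], 0.5], [[0, 0, -100], [0, 0, 0], 0.8], [[0, 0, -150], [0, 0, 0], 1], [[0, 0, -150], [0, 0, 0], 1], [[0, 0, -150], [0, 0, 0], 1]]}}

```text
time: 8.8
tool_pos: [0.6066, -0.2263, 0.1775]
ee_rot: [3.141, 0.0, 1.436]
wrist_force: [0.1, 0.6, -0.5]
width: 0.0939
```

Run:
```python
from h import *
go(.4115,-.171,.17,-7.7)
go(.4115,-.171,.042,-7.7)
```

```text
shift [28.5, -200.8, 26.2] turn z -0.0 q6 now -17.7 est q6 end -14.9 rows>= 3.3
shift [28.5, -200.8, 154.2] turn z -0.0 q6 now -17.7 est q6 end -14.9 rows>= 4.1
```

Emit:
{"name": "move_arm", "arguments": {"targets": [[[7, -50, 0], [0, 0, 0], 1], [[14, -100, 10], [0, 0, 0], 1], [[21, -150, 20], [0, 0, 0], 1], [[28.5, -200.8, 26], [0, 0, 0], 1], [[28.5, -200.8, 26], [0, 0, 0], 1], [[28.5, -200.8, 65], [0, 0, 0], 1], [[28.5, -200.8, 100], [0, 0, 0], 1], [[28.5, -200.8, 130], [0, 0, 0], 1], [[28.5, -200.8, 148], [0, 0, 0], 1], [[28.5, -200.8, 154], [0, 0, 0], 1], [[28.5, -200.8, 154], [0, 0, 0], 1], [[28.5, -200.8, 154], [0, 0, 0], 0.5], [[28.5, -200.8, 154], [0, 0, 0], 0.3], [[28.5, -200.8, 154], [0, 0, 0], 0], [[28.5, -200.8, 154], [0, 0, 0], -0.4], [[28.5, -200.8, 154], [0, 0, 0], -1], [[28.5, -200.8, 154], [0, 0, 0], -1], [[28.5, -200.8, 154], [0, 0, 0], -1]]}}

```text
time: 11.05
tool_pos: [0.411, -0.171, 0.0233]
ee_rot: [-3.14, -0.0, 1.436]
wrist_force: [-3.3, 0.3, 4.7]
width: 0.0545
```

Run:
```python
from h import *
o=status.get_obs();print(o['tool_pos'],o['width'])
go(.594,-.323,.165,-7.7)
```

```text
[ 0.41097429 -0.17098845  0.0233459 ] 0.054480323467513504
shift [-126.0, 201.7, -123.1] turn z -0.0 q6 now -22.1 est q6 end -20.8 rows>= 4.3
```

Emit:
{"name": "move_arm", "arguments": {"targets": [[[0, 0, -40], [0, 0, 0], -1], [[0, 0, -85], [0, 0, 0], -1], [[-5, 8, -123], [0, 0, 0], -1], [[-26, 41, -123], [0, 0, 0], -1], [[-54, 86, -123], [0, 0, 0], -1], [[-82, 131, -123], [0, 0, 0], -1], [[-108, 173, -123], [0, 0, 0], -1], [[-126, 202, -123], [0, 0, 0], -1], [[-126, 202, -123], [0, 0, 0], -1], [[-126, 202, -123], [0, 0, 0], -1], [[-126, 202, -90], [0, 0, 0], -1], [[-126, 202, -60], [0, 0, 0], -1], [[-126, 202, -35], [0, 0, 0], -1], [[-126, 202, -18], [0, 0, 0], -1], [[-126, 202, -11], [0, 0, 0], -1], [[-126, 202, -8], [0, 0, 0], -1], [[-126, 202, -7], [0, 0, 0], -1], [[-126, 202, -7], [0, 0, 0], -1]]}}

```text
time: 13.3
tool_pos: [0.5952, -0.3235, 0.0311]
ee_rot: [3.14, 0.001, 1.436]
wrist_force: [-0.1, -0.4, -2.8]
width: 0.0549
```

Emit:
{"name": "move_arm", "arguments": {"targets": [[[0, 0, 1], [0, 0, 0], -1], [[0, 0, 2], [0, 0, 0], -1], [[0, 0, 2.8], [0, 0, 0], -1], [[0, 0, 3.4], [0, 0, 0], -1], [[0, 0, 3.8], [0, 0, 0], -1], [[0, 0, 3.8], [0, 0, 0], -1]]}}

```text
time: 14.05
tool_pos: [0.5947, -0.3231, 0.0274]
ee_rot: [3.141, 0.0, 1.436]
wrist_force: [-1.5, 1.5, 3.8]
width: 0.0542
```

Emit:
{"name": "move_arm", "arguments": {"targets": [[[0, 0, 0], [0, 0, 0], 0.2], [[0, 0, 0], [0, 0, 0], 0.3], [[0, 0, 0], [0, 0, 0], 0.4], [[0, 0, 0], [0, 0, 0], 0.5], [[0, 0, 0], [0, 0, 0], 0.5], [[0, 0, -15], [0, 0, 0], 0.5], [[0, 0, -50], [0, 0, 0], 0.5], [[0, 0, -100], [0, 0, 0], 0.8], [[0, 0, -150], [0, 0, 0], 1], [[0, 0, -150], [0, 0, 0], 1], [[0, 0, -150], [0, 0, 0], 1]]}}

```text
time: 15.42
tool_pos: [0.5946, -0.3231, 0.1768]
ee_rot: [3.141, 0.0, 1.436]
wrist_force: [0.0, 0.1, -0.4]
width: 0.0942
```

Run:
```python
from h import *
go(.4345,.0076,.17,99.2)
go(.4345,.0076,.04,99.2)
```

```text
shift [306.1, -203.2, 25.4] turn z 73.1 q6 now -25.6 est q6 end 81.8 rows>= 6.8
shift [306.1, -203.3, 155.4] turn z 73.1 q6 now -25.6 est q6 end 81.8 rows>= 6.8
```

Emit:
{"name": "move_arm", "arguments": {"targets": [[[40, -26, 0], [0, 0, 9], 1], [[80, -53, 0], [0, 0, 18], 1], [[120, -80, 5], [0, 0, 27], 1], [[160, -106, 10], [0, 0, 36], 1], [[200, -133, 15], [0, 0, 45], 1], [[240, -160, 20], [0, 0, 54], 1], [[275, -182, 25], [0, 0, 63], 1], [[306, -203, 25], [0, 0, 70], 1], [[306, -203, 25], [0, 0, 73.1], 1], [[306, -203, 25], [0, 0, 73.1], 1], [[306, -203, 25], [0, 0, 73.1], 1]]}}

```text
time: 16.8
tool_pos: [0.4342, 0.0073, 0.1502]
ee_rot: [-3.141, 0.002, 0.16]
wrist_force: [0.9, -0.5, 0.0]
width: 0.094
```

Run:
```python
from h import *
go(.4345,.0076,.04,99.2)
s=snap('scene','s3');t=snap('top','t3')
cv2.imwrite('pics/s3c.png',np.hstack([cv2.resize(s[150:310,140:340],None,fx=2,fy=2)[:,:,::-1],cv2.resize(t[110:270,240:440],None,fx=2,fy=2)[:,:,::-1]]))
```

```text
shift [0.7, -0.2, 129.0] turn z -0.0 q6 now 74.3 est q6 end 81.8 rows>= 2.1
```

View pics/s3c.png

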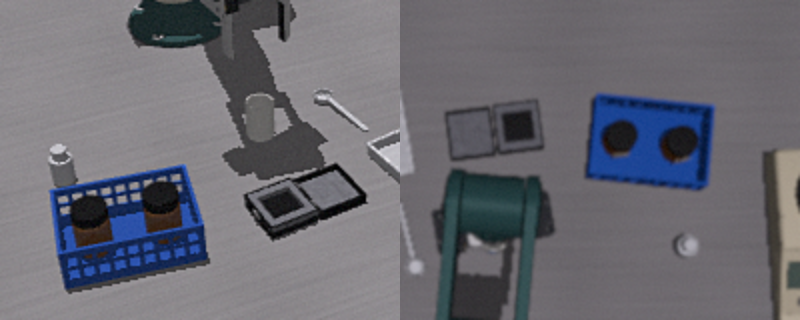

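Both jars stand upright in the basket (scene crop 92,215 and 162,200; top crop 618,138 and 681,144). The gripper is above the beaker.

Emit:
{"name": "move_arm", "arguments": {"targets": [[[0.5, 0, 40], [0, 0, 0], 1], [[0.5, 0, 80], [0, 0, 0], 1], [[0.5, 0, 110], [0, 0, 0], 1], [[0.5, 0, 124], [0, 0, 0], 1], [[0.5, 0, 129], [0, 0, 0], 1], [[0.5, 0, 129], [0, 0, 0], 1], [[0.5, 0, 129], [0, 0, 0], 0.5], [[0.5, 0, 129], [0, 0, 0], 0.3], [[0.5, 0, 129], [0, 0, 0], 0.1], [[0.5, 0, 129], [0, 0, 0], 0], [[0.5, 0, 129], [0, 0, 0], -0.2], [[0.5, 0, 129], [0, 0, 0], -1], [[0.5, 0, 129], [0, 0, 0], -1], [[0.5, 0, 129], [0, 0, 0], -1]]}}

```text
time: 18.65
tool_pos: [0.4353, 0.0075, 0.0224]
ee_rot: [-3.142, -0.0, 0.16]
wrist_force: [0.6, -0.6, -0.5]
width: 0.0486
```

Run:
```python
from h import *
o=status.get_obs();print(o['tool_pos'],o['width'])
go(.660,.241,.130,99.2)
```

```text
[0.43526935 0.00754673 0.02241084] 0.04857169997451058
shift [259.0, -194.7, -88.8] turn z -0.0 q6 now 74.4 est q6 end 100.9 rows>= 5.4
```

Emit:
{"name": "move_arm", "arguments": {"targets": [[[0, 0, -40], [0, 0, 0], -1], [[0, 0, -80], [0, 0, 0], -1], [[20, -15, -89], [0, 0, 0], -1], [[60, -45, -89], [0, 0, 0], -1], [[100, -75, -89], [0, 0, 0], -1], [[140, -105, -89], [0, 0, 0], -1], [[180, -135, -89], [0, 0, 0], -1], [[220, -165, -89], [0, 0, 0], -1], [[250, -188, -89], [0, 0, 0], -1], [[259, -195, -89], [0, 0, 0], -1], [[259, -195, -89], [0, 0, 0], -1], [[259, -195, -65], [0, 0, 0], -1], [[259, -195, -40], [0, 0, 0], -1], [[259, -195, -20], [0, 0, 0], -1], [[259, -195, -10], [0, 0, 0], -1], [[259, -195, -7], [0, 0, 0], -1], [[259, -195, -7], [0, 0, 0], -1]]}}

```text
time: 20.78
tool_pos: [0.6604, 0.2413, 0.0302]
ee_rot: [-3.141, -0.001, 0.16]
wrist_force: [-0.1, -0.2, -0.5]
width: 0.0486
```

Emit:
{"name": "move_arm", "arguments": {"targets": [[[0, 0, 1.3], [0, 0, 0], -1], [[0, 0, 2.6], [0, 0, 0], -1], [[0, 0, 3.6], [0, 0, 0], -1], [[0, 0, 4.4], [0, 0, 0], -1], [[0, 0, 4.8], [0, 0, 0], -1], [[0, 0, 4.8], [0, 0, 0], -1]]}}

```text
time: 21.52
tool_pos: [0.6601, 0.2414, 0.0255]
ee_rot: [-3.141, -0.001, 0.16]
wrist_force: [-1.2, 0.5, 4.2]
width: 0.0484
```

Emit:
{"name": "move_arm", "arguments": {"targets": [[[0, 0, 0], [0, 0, 0], 0.1], [[0, 0, 0], [0, 0, 0], 0.2], [[0, 0, 0], [0, 0, 0], 0.3], [[0, 0, 0], [0, 0, 0], 0.4], [[0, 0, 0], [0, 0, 0], 0.4], [[0, 0, -15], [0, 0, 0], 0.4], [[0, 0, -50], [0, 0, 0], 0.4], [[0, 0, -100], [0, 0, 0], 0.4], [[0, 0, -150], [0, 0, 0], 0.2], [[0, 0, -150], [0, 0, 0], 0], [[0, 0, -150], [0, 0, 0], 0]]}}

```text
time: 22.9
tool_pos: [0.6598, 0.2413, 0.1748]
ee_rot: [-3.141, -0.0, 0.16]
wrist_force: [-0.5, -0.2, -1.5]
width: 0.0472
```

Run:
```python
from h import *
go(.4405,.1645,.08,103.6)
```

```text
shift [-228.8, 40.9, 113.5] turn z -4.4 q6 now 96.3 est q6 end 96.9 rows>= 4.1
```

Emit:
{"name": "move_arm", "arguments": {"targets": [[[-45, 8, 0], [0, 0, -1], 0], [[-95, 17, 0], [0, 0, -2], 0], [[-145, 26, 0], [0, 0, -3], 0], [[-190, 34, 30], [0, 0, -4.4], 0], [[-220, 39, 70], [0, 0, -4.4], 0], [[-229, 41, 100], [0, 0, -4.4], 0], [[-229, 41, 113], [0, 0, -4.4], 0], [[-229, 41, 113], [0, 0, -4.4], 0], [[-229, 41, 113], [0, 0, -4.4], 0]]}}

```text
time: 24.02
tool_pos: [0.4417, 0.1647, 0.0626]
ee_rot: [-3.142, -0.002, 0.237]
wrist_force: [-0.0, -0.9, -0.8]
width: 0.0467
```

Run:
```python
from h import *
go(.4405,.1645,.0215,103.6)
s=snap('scene','s4')
cv2.imwrite('pics/s4c.png',cv2.resize(s[140:260,240:420],None,fx=4,fy=4,interpolation=cv2.INTER_CUBIC)[:,:,::-1])
```

```text
shift [-1.3, -0.1, 59.9] turn z -0.0 q6 now 90.0 est q6 end 96.9 rows>= 1.0
```

View pics/s4c.png

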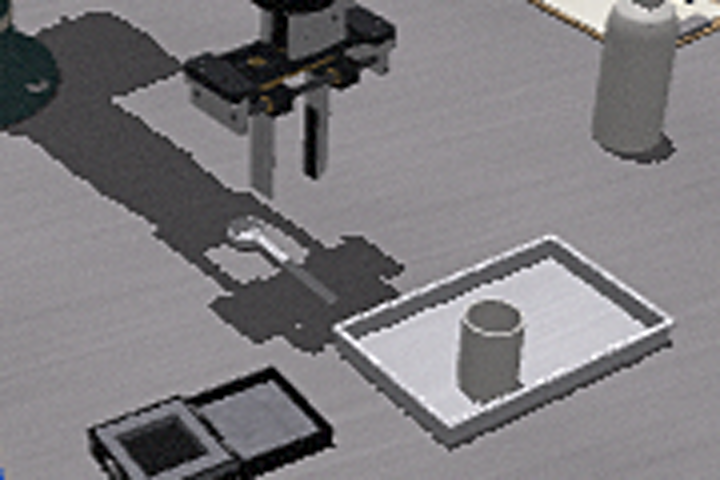

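The beaker stands upright in the tray (crop 490,350) and the fingers are over the scoop handle.

Emit:
{"name": "move_arm", "arguments": {"targets": [[[-1, 0, 25], [0, 0, 0], 0], [[-1.3, 0, 45], [0, 0, 0], 0], [[-1.3, 0, 54], [0, 0, 0], 0], [[-1.3, 0, 58], [0, 0, 0], 0], [[-1.3, 0, 59.5], [0, 0, 0], 0], [[-1.3, 0, 59.5], [0, 0, 0], 0]]}}

```text
time: 24.82
tool_pos: [0.4397, 0.1642, 0.0028]
ee_rot: [-3.142, -0.001, 0.237]
wrist_force: [-0.2, 0.6, 0.7]
width: 0.0469
```

Emit:
{"name": "move_arm", "arguments": {"targets": [[[0, 0, 0], [0, 0, 0], -0.3], [[0, 0, 0], [0, 0, 0], -0.5], [[0, 0, 0], [0, 0, 0], -0.7], [[0, 0, 0], [0, 0, 0], -1], [[0, 0, 0], [0, 0, 0], -1], [[0, 0, 0], [0, 0, 0], -1], [[0, 0, 0], [0, 0, 0], -1], [[0, 0, -10], [0, 0, 0], -1], [[0, 0, -30], [0, 0, 0], -1], [[0, 0, -60], [0, 0, 0], -1], [[0, 0, -60], [0, 0, 0], -1]]}}

```text
time: 26.2
tool_pos: [0.4416, 0.1647, 0.0653]
ee_rot: [-3.142, -0.007, 0.237]
wrist_force: [-0.3, -0.1, 0.2]
width: 0.0004
```

Run:
```python
from h import *
go(.576,.308,.09,9.2)
s=snap('scene','s5')
cv2.imwrite('pics/s5c.png',cv2.resize(s[140:260,240:420],None,fx=4,fy=4,interpolation=cv2.INTER_CUBIC)[:,:,::-1])
```

```text
shift [164.3, -107.8, -4.7] turn z -85.6 q6 now 90.0 est q6 end 18.9 rows>= 8.0
```

View pics/s5c.png

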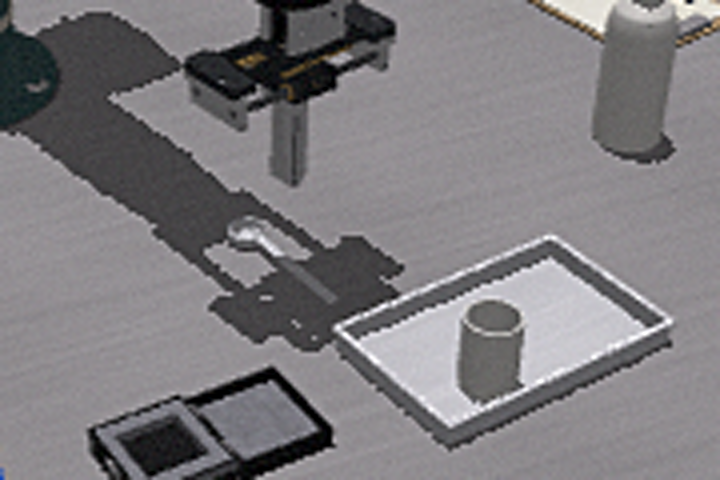

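The fingers shut to zero, so the scoop was missed and has not moved. I'll check where the grasp point falls relative to the handle.

Run:
```python
from h import *
for p in [(.4405,.1645,.007),(.5065,.1806,.003),(.392,.151,.014)]: print(((proj('scene',p)-[240,140])*4).round(0), proj('top',p).round(1))
go(.4405,.1645,.0215,103.6)
t=cv2.imread('pics/top0.png'); c=t[205:255,228:264]
cv2.imwrite('pics/t0sc.png',cv2.resize(c,None,fx=11,fy=11,interpolation=cv2.INTER_CUBIC))
# two-view triangulation of bowl and tip from crop readings
for a,b in (((247.6,242.9),(247/4+240,232/4+140)),((240.3,212.2),(335/4+240,302/4+140))): print(tri(a,b))
```

```text
[283. 257.] [243.7 228.9]
[333. 296.] [239.2 211.1]
[247. 226.] [247.4 242.1]
shift [0.2, -0.1, 60.7] turn z -0.0 q6 now 90.0 est q6 end 96.9 rows>= 1.0
(array([0.38979541, 0.15165773, 0.00574012]), np.float64(0.0013259998184954075))
(array([ 0.50465961,  0.18015892, -0.00479029]), np.float64(0.005974891328399855))
```

View pics/t0sc.png

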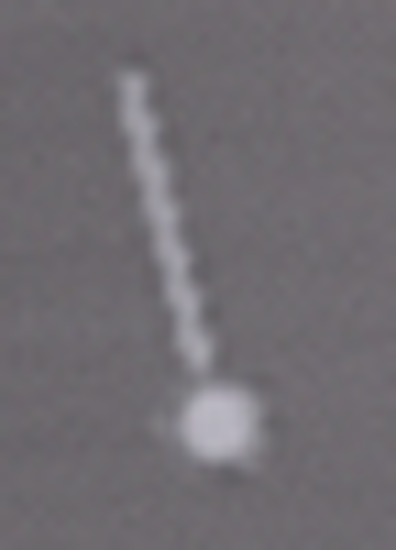

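The planned point is on the handle, so the error is in height or the grip. I'll retry lower, feeling for the bench, and close without lifting.

Emit:
{"name": "move_arm", "arguments": {"targets": [[[0, 0, 0], [0, 0, 0], -0.5], [[0, 0, 0], [0, 0, 0], -0.4], [[0, 0, 0], [0, 0, 0], -0.4], [[0, 0, 25], [0, 0, 0], -0.4], [[0, 0, 45], [0, 0, 0], -0.4], [[0, 0, 57], [0, 0, 0], -0.4], [[0, 0, 61], [0, 0, 0], -0.4], [[0, 0, 62], [0, 0, 0], -0.4], [[0, 0, 62], [0, 0, 0], -0.4]]}}

```text
time: 27.38
tool_pos: [0.4397, 0.1642, 0.0008]
ee_rot: [-3.142, -0.001, 0.237]
wrist_force: [-1.4, -0.2, 0.1]
width: 0.028
```

Emit:
{"name": "move_arm", "arguments": {"targets": [[[0, 0, 0], [0, 0, 0], -0.6], [[0, 0, 0], [0, 0, 0], -0.8], [[0, 0, 0], [0, 0, 0], -1], [[0, 0, 0], [0, 0, 0], -1], [[0, 0, 0], [0, 0, 0], -1], [[0, 0, 0], [0, 0, 0], -1]]}}

```text
time: 28.12
tool_pos: [0.4391, 0.164, 0.0001]
ee_rot: [-3.142, 0.0, 0.237]
wrist_force: [0.3, 0.4, 0.1]
width: 0.0004
```

Run:
```python
from h import *
s=snap('scene','s6')
cv2.imwrite('pics/s6c.png',cv2.resize(s[165:230,265:355],None,fx=8,fy=8,interpolation=cv2.INTER_CUBIC)[:,:,::-1])
for p in [(.4391,.164,.0),(.4391,.164,.01)]: print(((proj('scene',p)-[265,165])*8).round(0))
```

```text
[364. 325.]
[365. 307.]
```

View pics/s6c.png

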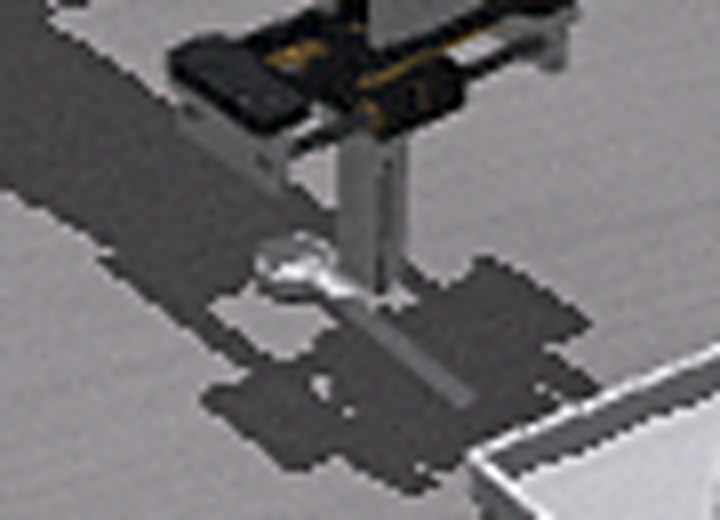

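The image shows the fingertip at crop (375,292), about 20 mm above where the reported TCP projects (y ≈ 325–337), just above the handle. Before going lower by feel, I'll check the xy calibration against the placed jars.

Run:
```python
from h import *
t=cv2.imread('pics/t3.png'); g=t.max(2)
for x0,y0,x1,y1 in ((340,168,359,191),(371,171,391,193)):
    m=(g[y0:y1,x0:x1]<60).astype('uint8'); ys,xs=np.where(m); print(cast('top',xs.mean()+x0,ys.mean()+y0,.077).round(4))
```

```text
[ 0.6047 -0.2155  0.077 ]
[ 0.5919 -0.3195  0.077 ]
```

Emit:
{"name": "move_arm", "arguments": {"targets": [[[0, 0, 0], [0, 0, 0], -0.7], [[0, 0, 0], [0, 0, 0], -0.4], [[0, 0, 0], [0, 0, 0], -0.4], [[0, 0, 2], [0, 0, 0], -0.4], [[0, 0, 4], [0, 0, 0], -0.4], [[0, 0, 4], [0, 0, 0], -0.4]]}}

```text
time: 28.92
tool_pos: [0.4388, 0.164, -0.0042]
ee_rot: [-3.142, 0.001, 0.237]
wrist_force: [0.3, 0.9, 0.2]
width: 0.0284
```

Emit:
{"name": "move_arm", "arguments": {"targets": [[[0, 0, 2], [0, 0, 0], -0.4], [[0, 0, 4], [0, 0, 0], -0.4], [[0, 0, 6], [0, 0, 0], -0.4], [[0, 0, 7], [0, 0, 0], -0.4], [[0, 0, 7], [0, 0, 0], -0.4]]}}

```text
time: 29.55
tool_pos: [0.439, 0.164, -0.011]
ee_rot: [-3.142, 0.0, 0.237]
wrist_force: [-0.7, 0.5, -0.7]
width: 0.0284
```

No bench contact yet, which fits the image. Closing here.

Emit:
{"name": "move_arm", "arguments": {"targets": [[[0, 0, 0], [0, 0, 0], -0.6], [[0, 0, 0], [0, 0, 0], -0.8], [[0, 0, 0], [0, 0, 0], -1], [[0, 0, 0], [0, 0, 0], -1], [[0, 0, 0], [0, 0, 0], -1], [[0, 0, 0], [0, 0, 0], -1]]}}

```text
time: 30.3
tool_pos: [0.4391, 0.1641, -0.0109]
ee_rot: [-3.142, -0.0, 0.237]
wrist_force: [0.4, 0.0, -0.6]
width: 0.0005
```

Emit:
{"name": "move_arm", "arguments": {"targets": [[[0, 0, 0], [0, 0, 0], -0.7], [[0, 0, 0], [0, 0, 0], -0.4], [[0, 0, 0], [0, 0, 0], -0.4], [[0, 0, 1.5], [0, 0, 0], -0.4], [[0, 0, 3], [0, 0, 0], -0.4], [[0, 0, 4.5], [0, 0, 0], -0.4], [[0, 0, 5], [0, 0, 0], -0.4], [[0, 0, 5], [0, 0, 0], -0.4]]}}

```text
time: 31.3
tool_pos: [0.439, 0.1641, -0.016]
ee_rot: [-3.142, 0.0, 0.237]
wrist_force: [-0.4, -0.6, -0.7]
width: 0.0281
```

Emit:
{"name": "move_arm", "arguments": {"targets": [[[0, 0, 1.5], [0, 0, 0], -0.4], [[0, 0, 2.5], [0, 0, 0], -0.4], [[0, 0, 3], [0, 0, 0], -0.4], [[0, 0, 3], [0, 0, 0], -0.6], [[0, 0, 3], [0, 0, 0], -0.8], [[0, 0, 3], [0, 0, 0], -1], [[0, 0, 3], [0, 0, 0], -1], [[0, 0, 3], [0, 0, 0], -1], [[0, 0, 3], [0, 0, 0], -1]]}}

```text
time: 32.42
tool_pos: [0.4391, 0.1641, -0.0189]
ee_rot: [-3.142, -0.0, 0.237]
wrist_force: [-0.1, 0.4, -0.6]
width: 0.0092
```

Run:
```python
from h import *
s=snap('scene','s7')
cv2.imwrite('pics/s7c.png',cv2.resize(s[165:230,265:355],None,fx=8,fy=8,interpolation=cv2.INTER_CUBIC)[:,:,::-1])
```

```text
(no output)
```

View pics/s7c.png

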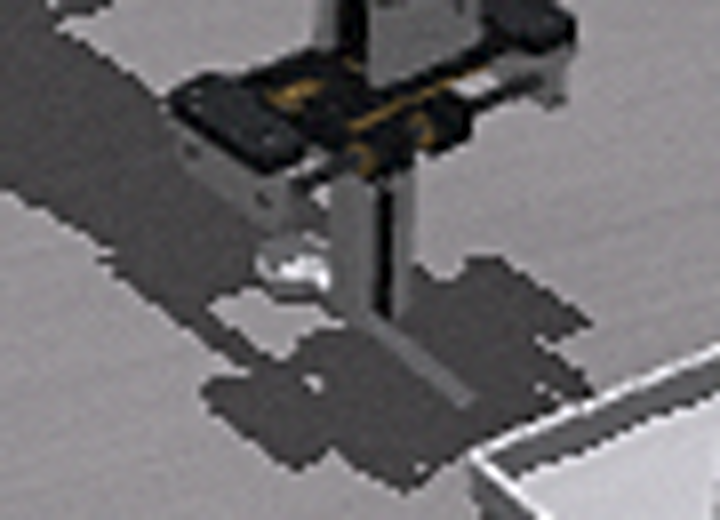

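Now gripped at 9.2 mm: the tips really sit about 25 mm above the reported TCP. I'll reopen and take a slightly deeper bite.

Emit:
{"name": "move_arm", "arguments": {"targets": [[[0, 0, 0], [0, 0, 0], -0.7], [[0, 0, 0], [0, 0, 0], -0.5], [[0, 0, 0], [0, 0, 0], -0.5], [[0, 0, 1], [0, 0, 0], -0.5], [[0, 0, 2], [0, 0, 0], -0.5], [[0, 0, 2.5], [0, 0, 0], -0.5], [[0, 0, 2.5], [0, 0, 0], -0.5]]}}

```text
time: 33.35
tool_pos: [0.439, 0.164, -0.0215]
ee_rot: [-3.142, 0.0, 0.237]
wrist_force: [-0.0, -0.5, -0.0]
width: 0.0234
```

Emit:
{"name": "move_arm", "arguments": {"targets": [[[0, 0, 0], [0, 0, 0], -0.7], [[0, 0, 0], [0, 0, 0], -0.9], [[0, 0, 0], [0, 0, 0], -1], [[0, 0, 0], [0, 0, 0], -1], [[0, 0, 0], [0, 0, 0], -1], [[0, 0, 0], [0, 0, 0], -1], [[0, 0, -5], [0, 0, 0], -1], [[0, 0, -15], [0, 0, 0], -1], [[0, 0, -35], [0, 0, 0], -1], [[0, 0, -60], [0, 0, 0], -1], [[0, 0, -80], [0, 0, 0], -1], [[0, 0, -80], [0, 0, 0], -1]]}}

```text
time: 34.85
tool_pos: [0.4409, 0.1645, 0.0611]
ee_rot: [-3.142, -0.005, 0.237]
wrist_force: [0.5, 0.6, -0.1]
width: 0.0096
```

Run:
```python
from h import *
go(.576,.308,.078,9.2)
```

```text
shift [165.0, -107.8, 2.8] turn z -85.6 q6 now 90.0 est q6 end 18.9 rows>= 8.0
```

Emit:
{"name": "move_arm", "arguments": {"targets": [[[12, -8, 0], [0, 0, -6], -1], [[30, -20, 0], [0, 0, -14], -1], [[48, -31, 0], [0, 0, -23], -1], [[66, -43, 0], [0, 0, -32], -1], [[84, -55, 0], [0, 0, -41], -1], [[102, -66, 0], [0, 0, -50], -1], [[120, -78, 0], [0, 0, -59], -1], [[138, -90, 0], [0, 0, -68], -1], [[152, -100, 0], [0, 0, -77], -1], [[162, -106, 0], [0, 0, -83], -1], [[165, -108, 0], [0, 0, -85.6], -1], [[165, -108, 0], [0, 0, -85.6], -1], [[165, -108, 0], [0, 0, -85.6], -1]]}}

```text
time: 36.48
tool_pos: [0.5736, 0.3074, 0.0578]
ee_rot: [-3.14, 0.0, 1.73]
wrist_force: [-0.7, 0.3, -0.9]
width: 0.0093
```

Run:
```python
from h import *
go(.576,.308,.0015,9.2); print(status.get_obs()['width'])
s=snap('scene','s8')
cv2.imwrite('pics/s8c.png',cv2.resize(s[130:260,290:430],None,fx=4.5,fy=4.5,interpolation=cv2.INTER_CUBIC)[:,:,::-1])
```

```text
shift [0.2, 2.5, 75.1] turn z -0.1 q6 now 14.1 est q6 end 18.9 rows>= 1.2
0.00928654863157768
```

View pics/s8c.png

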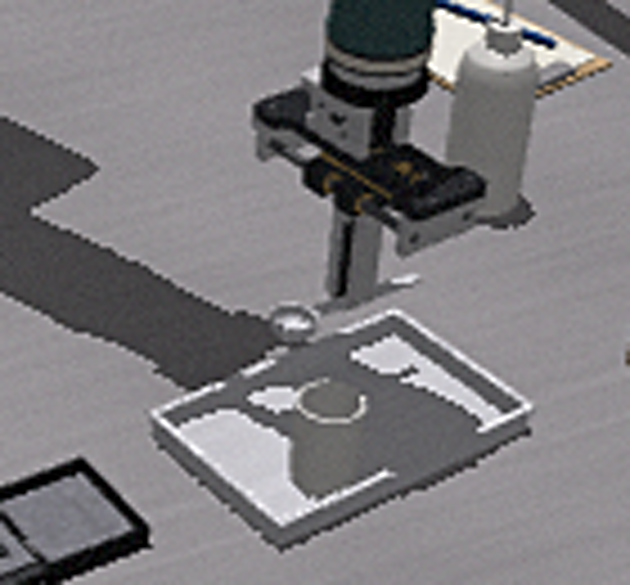

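The scoop is held level over the near long side of the tray, bowl at crop (293,322), with the beaker clear. Lowering.

Emit:
{"name": "move_arm", "arguments": {"targets": [[[0, 2.5, 20], [0, 0, 0], -1], [[0, 2.5, 40], [0, 0, 0], -1], [[0, 2.5, 56], [0, 0, 0], -1], [[0, 2.5, 66], [0, 0, 0], -1], [[0, 2.5, 71], [0, 0, 0], -1], [[0, 2.5, 73], [0, 0, 0], -1], [[0, 2.5, 74], [0, 0, 0], -1], [[0, 2.5, 75], [0, 0, 0], -1], [[0, 2.5, 75], [0, 0, 0], -1]]}}

```text
time: 37.65
tool_pos: [0.5768, 0.3082, -0.016]
ee_rot: [3.141, -0.0, 1.731]
wrist_force: [-0.0, -0.0, -0.8]
width: 0.0094
```

Emit:
{"name": "move_arm", "arguments": {"targets": [[[0, 0, 0.8], [0, 0, 0], -1], [[0, 0, 1.6], [0, 0, 0], -1], [[0, 0, 2.4], [0, 0, 0], -1], [[0, 0, 2.4], [0, 0, 0], -1]]}}

```text
time: 38.15
tool_pos: [0.5767, 0.3082, -0.0184]
ee_rot: [3.141, -0.0, 1.731]
wrist_force: [-2.0, 0.3, 2.0]
width: 0.0092
```

Emit:
{"name": "move_arm", "arguments": {"targets": [[[0, 0, 0], [0, 0, 0], -0.8], [[0, 0, 0], [0, 0, 0], -0.6], [[0, 0, 0], [0, 0, 0], -0.5], [[0, 0, 0], [0, 0, 0], -0.5], [[0, 0, -15], [0, 0, 0], -0.5], [[0, 0, -50], [0, 0, 0], -0.5], [[0, 0, -100], [0, 0, 0], -0.2], [[0, 0, -130], [0, 0, 0], 0.2], [[0, 0, -130], [0, 0, 0], 0.6], [[0, 0, -130], [0, 0, 0], 0.6]]}}

```text
time: 39.4
tool_pos: [0.576, 0.3078, 0.11]
ee_rot: [-3.14, 0.0, 1.731]
wrist_force: [0.6, -0.2, -1.0]
width: 0.0602
```

Run:
```python
from h import *
go(.411,-.333,.12,5.7)
```

```text
shift [-606.4, -264.9, 9.5] turn z 3.5 q6 now 14.0 est q6 end -44.7 rows>= 10.6
```

Emit:
{"name": "move_arm", "arguments": {"targets": [[[-30, -13, 0], [0, 0, 0], 0.7], [[-80, -35, 0], [0, 0, 0], 0.7], [[-130, -57, 0], [0, 0, 1], 0.7], [[-180, -79, 0], [0, 0, 1], 0.7], [[-230, -100, 0], [0, 0, 2], 0.7], [[-280, -122, 0], [0, 0, 2], 0.7], [[-330, -144, 0], [0, 0, 2], 0.7], [[-380, -166, 0], [0, 0, 3], 0.7], [[-430, -188, 0], [0, 0, 3], 0.7], [[-480, -210, 0], [0, 0, 3], 0.7], [[-530, -232, 0], [0, 0, 3.5], 0.7], [[-575, -251, 0], [0, 0, 3.5], 0.7], [[-600, -262, 5], [0, 0, 3.5], 0.7], [[-606, -265, 9], [0, 0, 3.5], 0.7], [[-606, -265, 9], [0, 0, 3.5], 0.7], [[-606, -265, 9], [0, 0, 3.5], 0.7], [[-606, -265, 9], [0, 0, 3.5], 0.7]]}}

```text
time: 41.52
tool_pos: [0.412, -0.3314, 0.1024]
ee_rot: [3.141, 0.0, 1.671]
wrist_force: [-0.5, 0.2, 0.2]
width: 0.0799
```

Run:
```python
from h import *
go(.411,-.333,.0138,5.7); print(status.get_obs()['width'])
s=snap('scene','s9')
cv2.imwrite('pics/s9c.png',np.hstack([cv2.resize(s[150:270,110:230],None,fx=3,fy=3,interpolation=cv2.INTER_CUBIC),cv2.resize(s[150:270,300:420],None,fx=3,fy=3,interpolation=cv2.INTER_CUBIC)])[:,:,::-1])
```

```text
shift [-1.5, -1.2, 107.4] turn z 0.1 q6 now -50.7 est q6 end -44.7 rows>= 1.7
0.07988826229301724
```

View pics/s9c.png

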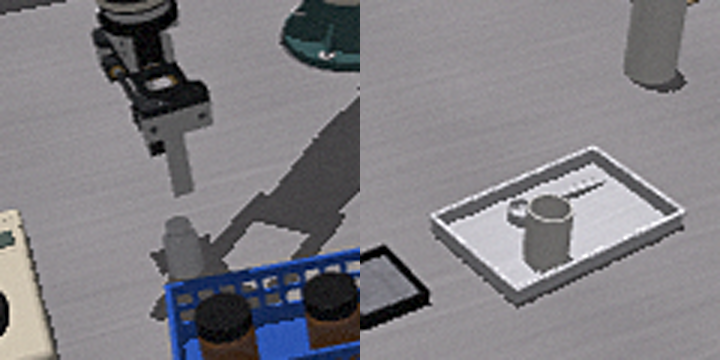

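The scoop lies flat in the tray (right panel, bowl 520,211) beside the upright beaker, and the fingers are above the weight. Descending on it.

Emit:
{"name": "move_arm", "arguments": {"targets": [[[-1.5, -1, 35], [0, 0, 0], 0.7], [[-1.5, -1, 65], [0, 0, 0], 0.7], [[-1.5, -1, 88], [0, 0, 0], 0.7], [[-1.5, -1, 102], [0, 0, 0], 0.7], [[-1.5, -1, 107], [0, 0, 0], 0.7], [[-1.5, -1, 107], [0, 0, 0], 0.7], [[-1.5, -1, 107], [0, 0, 0], 0.3], [[-1.5, -1, 107], [0, 0, 0], 0.1], [[-1.5, -1, 107], [0, 0, 0], -0.1], [[-1.5, -1, 107], [0, 0, 0], -0.3], [[-1.5, -1, 107], [0, 0, 0], -0.6], [[-1.5, -1, 107], [0, 0, 0], -1], [[-1.5, -1, 107], [0, 0, 0], -1], [[-1.5, -1, 107], [0, 0, 0], -1]]}}

```text
time: 43.32
tool_pos: [0.4112, -0.334, -0.0046]
ee_rot: [3.14, 0.0, 1.67]
wrist_force: [4.2, 0.9, 0.3]
width: 0.0374
```

Run:
```python
from h import *
o=status.get_obs();print(o['tool_pos'],o['width'])
go(.411,-.333,.115,5.7)
go(.6417,-.0402,.115,5.7)
```

```text
[ 0.41122286 -0.3340073  -0.00458424] 0.03738420454035566
shift [1.0, 0.0, -100.8] turn z -0.0 q6 now -50.9 est q6 end -44.7 rows>= 1.6
shift [269.6, 258.5, -100.6] turn z -0.0 q6 now -50.9 est q6 end -9.3 rows>= 6.2
```

Emit:
{"name": "move_arm", "arguments": {"targets": [[[0, 0, -30], [0, 0, 0], -1], [[0, 0, -70], [0, 0, 0], -1], [[0, 0, -101], [0, 0, 0], -1], [[15, 14, -101], [0, 0, 0], -1], [[45, 43, -101], [0, 0, 0], -1], [[77, 74, -101], [0, 0, 0], -1], [[109, 105, -101], [0, 0, 0], -1], [[141, 135, -101], [0, 0, 0], -1], [[173, 166, -101], [0, 0, 0], -1], [[205, 197, -101], [0, 0, 0], -1], [[237, 227, -101], [0, 0, 0], -1], [[260, 249, -101], [0, 0, 0], -1], [[269.6, 258.5, -101], [0, 0, 0], -1], [[269.6, 258.5, -101], [0, 0, 0], -1], [[269.6, 258.5, -101], [0, 0, 0], -1], [[269.6, 258.5, -75], [0, 0, 0], -1], [[269.6, 258.5, -50], [0, 0, 0], -1], [[269.6, 258.5, -30], [0, 0, 0], -1], [[269.6, 258.5, -30], [0, 0, 0], -1], [[269.6, 258.5, -30], [0, 0, 0], -1]]}}

```text
time: 45.82
tool_pos: [0.6419, -0.0406, 0.0263]
ee_rot: [3.14, 0.0, 1.669]
wrist_force: [1.3, -0.2, -5.6]
width: 0.0371
```

Run:
```python
from h import *
o=status.get_obs();print(o['tool_pos'],o['width'],o['wrist_force'])
go(.6417,-.0402,.0345,5.7)
s=snap('scene','s10')
cv2.imwrite('pics/s10c.png',cv2.resize(s[205:280,245:335],None,fx=8,fy=8,interpolation=cv2.INTER_CUBIC)[:,:,::-1])
# expected weight underside centre now, and recess centre, in crop px (scene bias ~+1.5 px down)
for p in [(*o['tool_pos'][:2],.030),(.6417,-.0402,.024)]: print(((proj('scene',p)+[0,1.5]-[245,205])*8).round(0))
```

```text
[ 0.64191669 -0.04063744  0.02628034] 0.037057043741173364 [ 1.31174424 -0.16114272 -5.59909012]
shift [0.5, -0.2, 10.6] turn z -0.1 q6 now -14.3 est q6 end -9.3 rows>= 0.2
[283. 365.]
[285. 376.]
```

View pics/s10c.png

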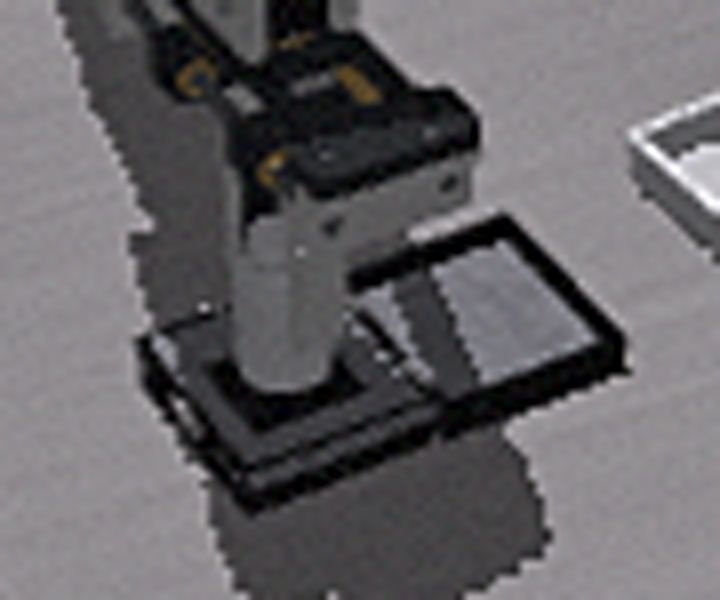

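The weight's underside, at crop (287,368), is centred over the recess (≈287,374). Lowering slowly.

Emit:
{"name": "move_arm", "arguments": {"targets": [[[0, 0, 4], [0, 0, 0], -1], [[0, 0, 8], [0, 0, 0], -1], [[0, 0, 11], [0, 0, 0], -1], [[0, 0, 13], [0, 0, 0], -1], [[0, 0, 14], [0, 0, 0], -1], [[0, 0, 15], [0, 0, 0], -1], [[0, 0, 15], [0, 0, 0], -1]]}}

```text
time: 46.75
tool_pos: [0.6413, -0.0402, 0.0101]
ee_rot: [3.142, -0.0, 1.669]
wrist_force: [-0.5, -0.1, -5.7]
width: 0.0368
```

Emit:
{"name": "move_arm", "arguments": {"targets": [[[0, 0, 0.5], [0, 0, 0], -1], [[0, 0, 1], [0, 0, 0], -1], [[0, 0, 1.4], [0, 0, 0], -1], [[0, 0, 1.4], [0, 0, 0], -1]]}}

```text
time: 47.25
tool_pos: [0.6414, -0.0402, 0.0095]
ee_rot: [3.141, 0.0, 1.67]
wrist_force: [-1.5, 0.9, -0.5]
width: 0.0376
```

Contact: the weight's load is off the wrist. Releasing and retreating.

Emit:
{"name": "move_arm", "arguments": {"targets": [[[0, 0, 0], [0, 0, 0], -0.1], [[0, 0, 0], [0, 0, 0], 0], [[0, 0, 0], [0, 0, 0], 0.1], [[0, 0, 0], [0, 0, 0], 0.2], [[0, 0, 0], [0, 0, 0], 0.2], [[0, 0, -10], [0, 0, 0], 0.2], [[0, 0, -40], [0, 0, 0], 0.2], [[0, 0, -85], [0, 0, 0], 0.2], [[0, 0, -130], [0, 0, 0], 0.2], [[0, 50, -150], [0, 0, 0], 0.2], [[0, -50, -150], [0, 0, 0], 0.2], [[0, -110, -150], [0, 0, 0], 0.2], [[0, -170, -150], [0, 0, 0], 0.2], [[0, -230, -150], [0, 0, 0], 0.2], [[0, -230, -150], [0, 0, 0], 0.2], [[0, -230, -150], [0, 0, 0], 0.2]]}}

```text
time: 49.25
tool_pos: [0.4116, -0.063, 0.1602]
ee_rot: [3.138, 0.001, 1.668]
wrist_force: [0.6, 0.4, -0.6]
width: 0.0564
```

Run:
```python
from h import *
s=snap('scene','s11');t=snap('top','t11')
cv2.imwrite('pics/f.png',np.vstack([cv2.resize(s[150:300,40:420],None,fx=2.05,fy=2.05,interpolation=cv2.INTER_CUBIC)[:,:778],cv2.resize(t[145:265,165:435],(778,285),interpolation=cv2.INTER_CUBIC)])[:598,:,::-1])
```

```text
(no output)
```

View pics/f.png

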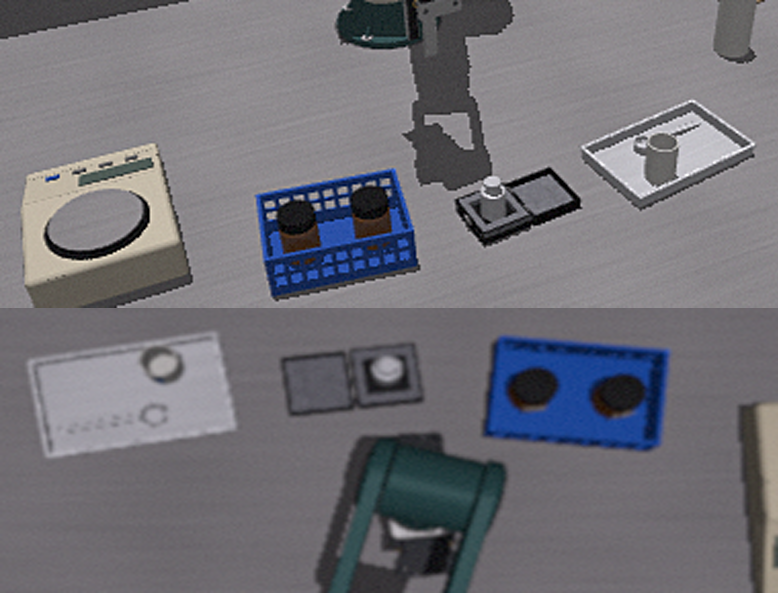

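The final view shows the following:
- Both jars are upright in the basket (scene 299,225 and 372,210).
- The beaker is upright in the tray (662,158), with the scoop flat along the tray's near long side (top 60–170,420).
- The weight stands in the recess (492,198).
- The balance and wash bottle are where they were.

Handing in.

```bash
python3 -c "
from bench import order,status
print(status.get_obs()['qvel'].round(3)); print(order.close_job())"
```

```text
[ 0.007  0.031 -0.013 -0.001 -0.001 -0.002]
the job is handed in; nothing more can be done
None
```

The bench is cleared and the job is handed in at about 49 s of the 128 s allowed. I worked in the order asked: both jars, the beaker, the scoop, then the weight. Each piece was lowered until the wrist force showed contact, then released.

**Last checks:** the final scene and top pictures show:
- both jars upright and apart in the basket
- the beaker upright in the tray, with the scoop flat along the near long side
- the weight standing in the case recess
- the balance and wash bottle apparently where they were, going by eye
- the arm clear of everything

**What disagreed:**
- **Fingertip height:** the real fingertips sit about 22 to 28 mm above the reported TCP, which contradicts the description. The fingers therefore shut on nothing three times above the scoop, without disturbing it. I then found the height from pictures and small downward steps. It also means the jars and the beaker were gripped about 25 mm higher than planned.
- **Jar positions:** a rough check after placing put the jars 4 to 11 mm from their targets, probably because the dark colour mask picked up shadows. Both are clearly inside the basket.
- **Scene camera:** its projections were about 1.5 pixels off vertically.

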